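# Register a slide carrier in the corner of an imaging stage

## Task

Pick up the wide, rectangular two-slide carrier by its rib and set it flat on the dark imaging stage plate, with one of its long sides along the long fence. Press it into the corner so that it bears on both fences at once, and finish while still gripping the rib and pressing it there, ready for the exposure: do not let go. Leave the other carriers and everything else on the bench where they are.

Things in the scene. Friction and masses are not known exactly. Their poses are not given: they have to be found in the camera images.
- wide_carrier_center (a point): Centre of the carrier to load: loose aluminium block 84 (own x) x 72 (y) x 20 mm high, two glass slides along x on top and between them an upright rib 50 (x) x 14 (y) mm, from 20 to 54 mm above the underside. About 0.4 kg. This point is on its middle axis, 27 mm above the underside; z up; same after a half turn. It stands on the bench; the three carriers swap places.
- stage_corner (a point): Inner corner of the fixed imaging stage, a dark plate 220 (x) x 180 (y) x 18 mm high: here the fences' inner faces meet the plate's top. Stage axes, z up: long fence runs 160 mm along -x (face at y = 0), short fence 110 mm along -y (face at x = 0), plate on the -x, -y side, its top at z = 0. A carrier fully home has its centre at (-42, -36, 27) mm. Place and yaw vary.
- fence_long: The long fence: fixed aluminium bar 170 (x) x 10 (y) x 16 mm high on the plate's +y edge; origin under its middle, at the plate's top; axes as the stage's. Friction of the carrier on plate and fences is 0.2 to 0.3, so a carrier borne hard down on the plate drags.
- fence_short: The short fence: fixed aluminium bar 10 (x) x 110 (y) x 16 mm high on the plate's +x edge; origin under its middle, at the plate's top; axes as the stage's.
- narrow_carrier: Another carrier, leave alone: loose aluminium block 84 x 44 x 20 mm with the same rib and no slides; origin under its centre.
- round_carrier: Another carrier, leave alone: loose round aluminium block, diameter 76, 20 mm high, with the same rib; origin under its centre.
- lens_cap: Bystander: black plastic cap, diameter 34, 11 mm high, lying on the stage plate near the corner opposite the fences; origin under its centre.
- beaker: Bystander: empty glass beaker, diameter 70, 85 mm high; origin under its centre.
- reagent_bottle: Bystander: small amber bottle, diameter 48, 100 mm high; origin under its centre.
- tip_box: Bystander: grey closed box 80 (x) x 120 (y) x 55 mm; origin under its centre.
Mind the look-alikes: they are no part of the job. Leave any red look-alike of the part that bears wide_carrier_center alone.

How it is judged:
On the way:
1. the wide carrier is picked up, clear of the bench (height (world z) of wide_carrier_center above 0.05 m and contact force between wide_carrier and the fingers above 1 N), for 0.2 s.
At the end, for the whole second after the job is handed in: The wide carrier, still in the fingers (over 2 N), rests flat on the stage plate (height within 2 mm, tilt under 2 degrees), its long side along the long fence (within 2.3 degrees), within 2.5 mm of the fully home place, at rest, pushing on each of the two fences with more than 1 N (contact force between wide_carrier and fence_long above 1 N and contact force between wide_carrier and fence_short above 1 N and contact force between wide_carrier and the fingers above 2 N and x of wide_carrier_center in the frame of stage_corner between -0.0445 and -0.0395 m and y of wide_carrier_center in the frame of stage_corner between -0.0385 and -0.0335 m and z of wide_carrier_center in the frame of stage_corner between 0.0245 and 0.029 m and angle between the x axis of wide_carrier_center and the x axis of stage_corner, either way round below 0.04 rad and angle between wide_carrier_center's own z axis and vertical below 0.035 rad and linear speed of wide_carrier below 0.01 m/s); the arm keeps its last pose, push and grip.
It fails at once if another carrier is shifted by more than 25 mm or tipped (distance of any of narrow_carrier, round_carrier from where it was at the start of the episode above 0.025 m or angle between any of narrow_carrier, round_carrier's own z axis and vertical above 0.5 rad).
It fails at once if the lens cap is shifted by more than 25 mm or tipped (distance of lens_cap from where it was at the start of the episode above 0.025 m or angle between lens_cap's own z axis and vertical above 0.5 rad).
It fails at once if the beaker or the bottle is shifted by more than 25 mm or tipped (distance of any of beaker, reagent_bottle from where it was at the start of the episode above 0.025 m or angle between any of beaker, reagent_bottle's own z axis and vertical above 0.5 rad).
It fails at once if the box is shifted by more than 25 mm or tipped (distance of tip_box from where it was at the start of the episode above 0.025 m or angle between tip_box's own z axis and vertical above 0.5 rad).
It also fails if it takes over 51 s, if anything falls off the work surface, if the arm or the gripper's body presses on something with over 40 N, if the wrist force passes 120 N, or if a joint passes its speed limit or range.

## Robot

A 6-joint arm with a two-finger parallel gripper is mounted at the origin on the work surface. World frame = base frame: x ahead of the robot, y to its left, z up, the work surface at z = 0. Lengths are in m, angles in rad, forces in N, time in s.
With the tool pointing down it reaches from about 0.375 to 0.925 m from the base axis. Payload 5.7 kg.
Tool frame: the origin (TCP) lies between the finger pads; the fingertips stand 19 mm ahead of it and the grasp point (between the pads) is the TCP; z points along the fingers, y is the direction in which the jaws open and shut (so a half turn about z gives the same grasp; the last joint's range is limited). The gripper opens to 85 mm and grips with 20 to 120 N. Pads are 22 mm wide; open, the fingers measure 114 mm over their backs; the gripper's body (76 mm by 85 mm) begins 54 mm behind the grasp point. The pads swing forward as they close: fully open they stand 13 mm farther back than shut.
Start: joints at [1.148, 0.359, 1.51, -0, 1.272, -0.115], TCP at [0.182, 0.572, 0.25] pointing down, gripper open.
Joint ranges: [-2.97, 2.97], [-1.01, 2.36], [0.21, 2.38], [-0.96, 4.11], [0.2, 2.71], [-2.98, 2.98]. Speed limits (rad/s): [2.39, 2.39, 3.14, 3.14, 3.14, 3.14].

## Interface

Orientations are given as a rotation vector (axis times angle).
In Python, from station import telemetry, snapshot, get_calibration, order gives the robot as it stands.
- The arm moves only by the tool jog_arm, never from a script. Its argument "motion" is text: rows parted by semicolons, each of 5 numbers parted by spaces: the shift along the tool's x, y, z in m, then the turn about the tool's z in rad, then the closure in counts, from 0 (fully open) to 255 (shut). A call has 1 to 12 rows; each row shifts and turns the pose as measured when the row begins, along the tool's axes as they then stand; what a row does not reach is not made up. A row lasts 1/8 s, in which the tool goes at most 62.5 mm and 10.7 degrees, less where a joint would pass 70% of its speed; a pose out of reach is approached as far as the arm can. A call is refused whole if a number of a shift passes 0.0625 or a number of a turn 0.188, either way. A call with a gripper value outside its range is refused whole. The fingers move at their own pace and stop on an object; "grip_force" is the grip in N (left out, the last holds). Time passes only in rows, so rows that do not move let the fingers close. It gives the time, the measured TCP pose, the force and the opening at its end, in the units of the state.
- telemetry.get_state(): the state, without advancing time (a new reading comes with each control period).
- snapshot(name): name is "side" or "top"; returns (picture, depth): 400x640x3 uint8, red, green, blue; 400x640 float32, m along the optical axis (not along the pixel's ray), 0 where there is no reading.
- get_calibration(name): a dict with "K" (3x3 intrinsics, pixels), "rvec" (rotation vector, rad) and "tvec" (3), from world to camera coordinates, as OpenCV has them. Camera axes: x right, y down, z forward; pixel columns grow to the right and rows downward; lengths in m; the calibration is good to about 2 mm. A picture is of the moment at which its call begins. get_calibration takes no time and is no camera call.
- order.close_job(): hands the job in, once; it reports no verdict.
The state is a dict: "time_s": time; "joint_positions": joint angles; "qd": joint speeds; "tau": joint torques, N m; "eef_pos": TCP position; "orientation": TCP orientation; "contact_force": force on the tool from outside, world axes, zero at the start; "moment": the same for the moment, N m; "gripper_width": finger opening in m.
Only numpy, scipy, OpenCV 4.12 (cv2) and the standard library are available. Lean on these libraries where they do the work, as an engineer would, in place of code of your own. Each camera call takes 0.05 s, during which the arm holds its last target.

## Working session

There is one attempt and no reset: what is moved stays moved. The work goes in short steps, Python scripts to look and compute and a tool call to move; the robot and the scene stay as the last step left them, time stands still between calls to the robot, and variables do not carry over. Pictures are saved under pics/ and viewed, and the job is handed in when it is done.

Besides the shell and the picture viewer there is one more tool, called after "Emit:" as name(argument=value, ...) on one line, values as JSON. jog_arm: Moves the arm, as the interface text tells. Its arguments: {"type":"object","properties":{"motion":{"type":"string"},"grip_force":{"type":"number"}},"required":["motion"]}

```bash
mkdir -p pics; python3 - <<'E'
from station import telemetry, snapshot, get_calibration
import cv2, numpy as np
print(telemetry.get_state())
for n in ("top","side"):
    im,d=snapshot(n); c=get_calibration(n); print(n,c)
    cv2.imwrite(f"pics/{n}0.png",im[:,:,::-1]); np.savez(f"{n}0.npz",im=im,d=d,**c)
E
```

```text
{'time_s': 0.0, 'joint_positions': array([ 1.14789034e+00,  3.59513772e-01,  1.51146327e+00, -2.93448577e-06,
        1.27249332e+00, -1.15101583e-01]), 'qd': array([-0.00027769, -0.00065922,  0.00046721,  0.00020768,  0.00086257,
        0.00041555]), 'tau': array([ 8.53806359e-04, -5.27622592e+01, -2.78624278e+01, -7.58051465e-05,
        1.30328248e-02,  1.49242095e-05]), 'eef_pos': array([0.18151664, 0.57119181, 0.2494366 ]), 'orientation': array([-4.81513977e-01, -3.10396879e+00,  2.84413331e-03]), 'contact_force': array([-0.27320519,  0.09862442,  0.72071341]), 'moment': array([ 0.00509134, -0.01184665, -0.00105441]), 'gripper_width': 0.08542243436930602}
top {'K': array([[383.00109554,   0.        , 315.14507774],
       [  0.        , 383.00109554, 197.23446245],
       [  0.        ,   0.        ,   1.        ]]), 'rvec': array([ 2.13432026, -2.13445995,  0.12518498]), 'tvec': array([0.06022721, 0.56162183, 1.02038456])}
side {'K': array([[462.97656404,   0.        , 316.04484732],
       [  0.        , 462.97656404, 199.3585339 ],
       [  0.        ,   0.        ,   1.        ]]), 'rvec': array([ 2.32096795, -0.71959764,  0.2812737 ]), 'tvec': array([-0.45359602,  0.28789985,  1.35527416])}
```

View pics/top0.png

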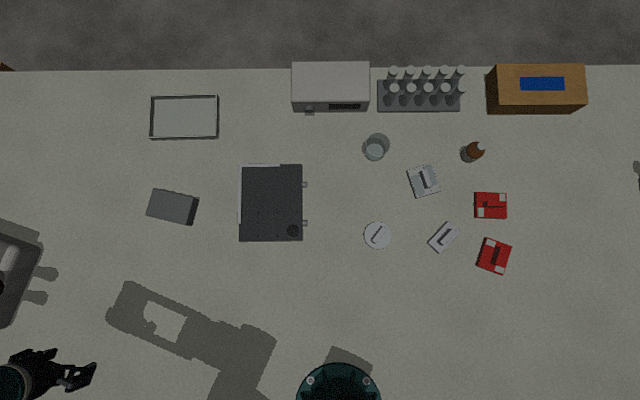

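View pics/side0.png

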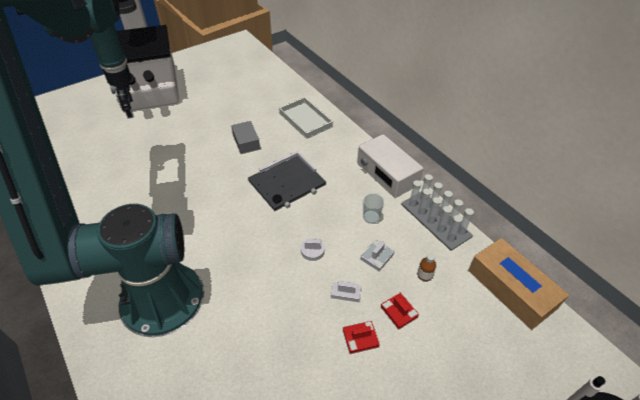

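Candidates in the top view are the pale rectangular carrier at (423,181), the round one at (377,235), the narrow one at (443,237), and the red look-alikes at (490,205) and (494,255). The carrier at (423,181) fits because it is wide, uncoloured and has slides on both sides of its rib. I'll confirm it in enlarged crops.

```bash
python3 - <<'E'
import cv2, numpy as np
im=cv2.imread("pics/top0.png")
a=cv2.resize(im[150:265,350:465],(400,400),interpolation=cv2.INTER_CUBIC)
b=cv2.resize(im[150:250,225:325],(400,400),interpolation=cv2.INTER_CUBIC)
cv2.imwrite("pics/crop0.png",np.hstack([a,b]))
im=cv2.imread("pics/side0.png")
a=cv2.resize(im[225:305,330:410],(400,400),interpolation=cv2.INTER_CUBIC)
b=cv2.resize(im[145:215,240:330],(400,311),interpolation=cv2.INTER_CUBIC)
b=cv2.copyMakeBorder(b,0,89,0,0,0)
cv2.imwrite("pics/crop1.png",np.hstack([a,b]))
E
```

```text
(no output)
```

View pics/crop0.png

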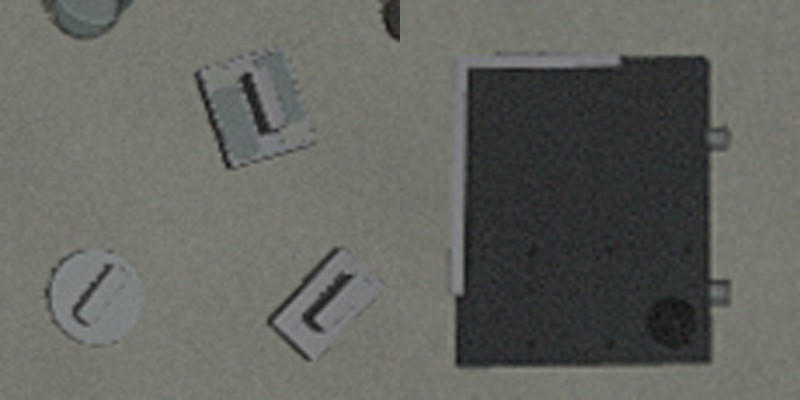

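View pics/crop1.png

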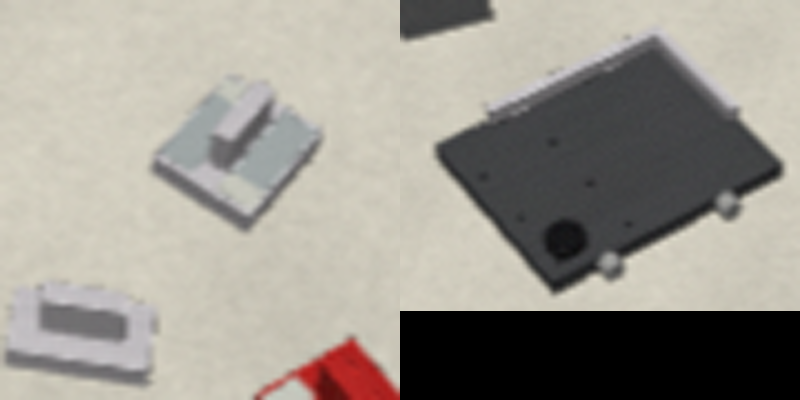

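Confirmed: the carrier at (423,181) has two slides flanking the rib and is nearly square. The stage's fences meet at top-left, at about (242,166). Next I'll measure both.

```bash
cat > h.py <<'E'
import cv2, numpy as np
def load(n):
    f=np.load(n); return f['im'],f['d'],f['K'],f['rvec'],f['tvec']
def cloud(d,K,rvec,tvec):
    R=cv2.Rodrigues(rvec)[0]; v,u=np.mgrid[:d.shape[0],:d.shape[1]]
    p=np.stack([(u-K[0,2])*d/K[0,0],(v-K[1,2])*d/K[1,1],d],-1)
    return (p-tvec)@R
def ray(px,z,K,rvec,tvec):
    R=cv2.Rodrigues(rvec)[0]; C=-R.T@tvec
    px=np.atleast_2d(px).astype(float)
    r=np.c_[(px-K[[0,1],[2,2]])/K[0,0],np.ones(len(px))]@R
    return C+r*((z-C[2])/r[:,2])[:,None]
E
python3 - <<'E'
from h import *
for n in("top","side"):
    im,d,K,r,t=load(n+"0.npz"); P=cloud(d,K,r,t)
    print(n,"cam",-cv2.Rodrigues(r)[0].T@t)
    boxes={"top":((404,158,443,202),(232,158,312,246)),"side":((358,236,398,272),(242,148,330,210))}[n]
    x0,y0,x1,y1=boxes[0]; Q=P[y0:y1,x0:x1].reshape(-1,3)
    print(np.histogram(Q[:,2],bins=np.arange(-.01,.07,.005))[0])
    for lo,hi in((.014,.07),(.042,.065)):
        q=Q[(Q[:,2]>lo)&(Q[:,2]<hi)]
        rc=cv2.minAreaRect((q[:,:2]*1000).astype(np.float32)); print(lo,len(q),q.mean(0),rc)
    x0,y0,x1,y1=boxes[1]; Q=P[y0:y1,x0:x1].reshape(-1,3)
    print(np.histogram(Q[:,2],bins=np.arange(-.01,.05,.004))[0])
    for lo,hi in((.012,.05),(.026,.045)):
        q=Q[(Q[:,2]>lo)&(Q[:,2]<hi)]
        rc=cv2.minAreaRect((q[:,:2]*1000).astype(np.float32)); print(lo,len(q),q.mean(0),rc)
E
```

```text
top cam [0.40951767 0.03195681 1.09156085]
[  2 274 609  38  16 137 444  39  12  12   6  12  35  65   2]
0.014 769 [ 0.6109835  -0.24364843  0.02702346] ((612.6952514648438, -245.81512451171875), (84.06575775146484, 73.3724594116211), 16.33657455444336)
0.042 116 [ 0.61186881 -0.24482368  0.05440419] ((612.6264038085938, -245.6842498779297), (49.74541473388672, 15.04659366607666), 17.640525817871094)
[   1  191 1280  471   15   63 1680 2578  225   82  201  211   13    0]
0.012 5046 [0.55109988 0.18807149 0.02006691] ((551.66650390625, 181.27487182617188), (220.46405029296875, 193.09014892578125), 1.2345139980316162)
0.026 507 [0.57862155 0.22307506 0.0332406 ] ((557.2127075195312, 193.99392700195312), (208.65728759765625, 167.2236785888672), 1.8615802526474)
side cam [-0.02237063 -0.82305427  1.20311468]
[ 26 397 390  48  36 196 205  26  11  12  12  12  40  23   0]
0.014 545 [ 0.61055447 -0.24962536  0.0259741 ] ((614.6998291015625, -245.51947021484375), (88.04730224609375, 74.52743530273438), 14.351837158203125)
0.042 81 [ 0.61288214 -0.24735122  0.052364  ] ((614.2332763671875, -245.9812469482422), (53.199954986572266, 15.1398344039917), 15.163444519042969)
[  45  556 1479  638  147  232  917  899  231   89  108   84    9    0]
0.012 2495 [0.55284088 0.1907764  0.01982519] ((550.616943359375, 250.640380859375), (223.76731872558594, 333.94000244140625), 1.8143830299377441)
0.026 290 [0.57894797 0.2285797  0.03201384] ((573.3185424804688, 247.7615966796875), (314.9044189453125, 199.93984985351562), 82.89446258544922)
```

```bash
python3 - <<'E'
from h import *
for n in("top","side"):
    im,d,K,r,t=load(n+"0.npz"); P=cloud(d,K,r,t)
    Q=P.reshape(-1,3)
    for nm,b in(("long",(.48,.64,.255,.30)),("short",(.64,.68,.17,.25)),("platelow",(.43,.46,.08,.30))):
        q=Q[(Q[:,0]>b[0])&(Q[:,0]<b[1])&(Q[:,1]>b[2])&(Q[:,1]<b[3])&(Q[:,2]>.028 if nm!="platelow" else Q[:,2]>.012)&(Q[:,2]<.04)]
        rc=cv2.minAreaRect((q[:,:2]*1000).astype(np.float32))
        l=cv2.fitLine((q[:,:2]*1000).astype(np.float32),cv2.DIST_HUBER,0,.01,.01).ravel()
        print(n,nm,len(q),rc,l,np.degrees(np.arctan2(l[1],l[0])),q[:,2].mean(),q.min(0),q.max(0))
    g=cv2.cvtColor(im,cv2.COLOR_RGB2GRAY)
    # dark plate edge by threshold: inner region
    m=(np.abs(P[...,2]-.018)<.012)&(g<95)&(P[...,0]>.4)&(P[...,0]<.7)&(P[...,1]>.07)&(P[...,1]<.3)
    m=cv2.morphologyEx(m.astype(np.uint8),cv2.MORPH_CLOSE,np.ones((3,3)))
    c=max(cv2.findContours(m,0,2)[0],key=cv2.contourArea)[:,0]
    w=ray(c,.018,K,r,t); print("plate",cv2.minAreaRect((w[:,:2]*1000).astype(np.float32)), cv2.contourArea(c))
E
```

```text
top long 210 ((564.5858154296875, 272.64593505859375), (147.9193115234375, 10.148118019104004), 1.5562812089920044) [9.9952579e-01 3.0792445e-02 5.6341010e+02 2.7321127e+02] 1.764556 0.03436436998399972 [0.49066742 0.26646432 0.02843142] [0.63838871 0.27942146 0.03912968]
top short 106 ((655.83642578125, 210.15618896484375), (10.427913665771484, 77.33873748779297), 1.910417079925537) [ 4.4436913e-02 -9.9901217e-01  6.5496661e+02  2.1028421e+02] -87.45311 0.03438273260078888 [0.64976586 0.17154631 0.02805901] [0.66175521 0.2488536  0.03899871]
top platelow 420 ((450.04840087890625, 186.02392578125), (16.959009170532227, 177.7291259765625), 0.08000229299068451) [ 3.2965641e-03 -9.9999458e-01  4.5000388e+02  1.8693179e+02] -89.81112 0.018415456344615614 [0.44145458 0.09715139 0.01259126] [0.45853552 0.27489624 0.03084535]
plate ((551.5690307617188, 179.80996704101562), (220.1101531982422, 191.92117309570312), 0.28086432814598083) 4557.5
side long 107 ((566.2905883789062, 271.15936279296875), (17.56137466430664, 147.19229125976562), 89.34324645996094) [9.9999130e-01 4.1652545e-03 5.6909674e+02 2.7308795e+02] 0.23865218 0.033604297341936894 [0.4926091  0.26304284 0.02807307] [0.63993106 0.2806342  0.03952872]
side short 57 ((657.9808349609375, 209.4916534423828), (77.57044219970703, 12.086051940917969), 89.69404602050781) [4.1947052e-02 9.9911982e-01 6.5642419e+02 2.0829659e+02] 87.5959 0.03347361183213975 [0.65174165 0.17072328 0.02819002] [0.66395854 0.24827596 0.03977614]
side platelow 203 ((450.5633850097656, 184.8076629638672), (19.25877571105957, 182.40037536621094), 0.2103121131658554) [ 1.2656307e-02 -9.9991989e-01  4.5096140e+02  1.8302513e+02] -89.274826 0.01787486841879215 [0.44067411 0.09360613 0.01201928] [0.45994519 0.2760288  0.02798148]
plate ((547.7109375, 176.84100341796875), (218.6636505126953, 198.9005126953125), 0.7774325609207153) 2156.0
```

```bash
cat > edge.py <<'E'
from h import *
def fit(g,p,q,K,r,t,z,half=4,lohi=(.1,.9)):
    """p,q world approx ends; perp subpixel gradient peak -> line on plane z"""
    R=cv2.Rodrigues(r)[0]
    pr=lambda w: cv2.projectPoints(np.array([w],float),r,t,K,None)[0].ravel()
    a,b=pr((*p,z)),pr((*q,z)); dirn=(b-a)/np.linalg.norm(b-a); nrm=np.array([-dirn[1],dirn[0]])
    s=np.arange(-half,half+.01,.25); pts=[]
    for f in np.linspace(*lohi,60):
        c=a+(b-a)*f; xy=(c+s[:,None]*nrm).astype(np.float32)
        v=cv2.remap(g,xy[None,:,0],xy[None,:,1],cv2.INTER_LINEAR).ravel()
        v=cv2.GaussianBlur(v[None],(0,0),2.5).ravel(); e=np.abs(np.gradient(v)); e[:3]=e[-3:]=0; k=e.argmax()
        w=e*(np.abs(np.arange(len(s))-k)<=4); pts.append(c+(w@s/w.sum())*nrm)
    w=ray(pts,z,K,r,t)[:,:2]*1000
    l=cv2.fitLine(w.astype(np.float32),cv2.DIST_HUBER,0,.01,.01).ravel()
    res=(w-l[2:])@np.array([-l[1],l[0]])
    return l, np.degrees(np.arctan2(l[1],l[0])), np.median(abs(res))
E
python3 - <<'E'
from edge import *
for n in("top","side"):
    im,d,K,r,t=load(n+"0.npz"); g=cv2.cvtColor(im,cv2.COLOR_RGB2GRAY).astype(np.float32)
    for nm,p,q,z in(("long out top",(.49,.277),(.65,.281),.034),("long in bot",(.49,.266),(.64,.269),.018),("short in bot",(.650,.26),(.652,.165),.018),("short out top",(.66,.26),(.662,.165),.034),
       ("right",(.44,.095),(.66,.099),.018),("bottom",(.44,.27),(.443,.10),.018)):
        print(n,nm,fit(g,p,q,K,r,t,z))
E
```

```text
top long out top (array([9.9972314e-01, 2.3528645e-02, 5.6668048e+02, 2.7110983e+02],
      dtype=float32), np.float32(1.3482164), np.float64(0.03729135399362859))
top long in bot (array([9.9996585e-01, 8.2638841e-03, 5.6448181e+02, 2.7286761e+02],
      dtype=float32), np.float32(0.47349104), np.float64(0.1984075700540559))
top short in bot (array([ 4.9019419e-03, -9.9998796e-01,  6.5508020e+02,  2.0710645e+02],
      dtype=float32), np.float32(-89.71913), np.float64(0.13409020520917364))
top short out top (array([ 1.8797677e-02, -9.9982333e-01,  6.5288776e+02,  2.0899489e+02],
      dtype=float32), np.float32(-88.922905), np.float64(0.12936303360837104))
top right (array([9.9994445e-01, 1.0541742e-02, 5.3625092e+02, 9.7631218e+01],
      dtype=float32), np.float32(0.60400844), np.float64(0.18849482832289244))
top bottom (array([ 1.3768194e-02, -9.9990523e-01,  4.4153748e+02,  1.8541760e+02],
      dtype=float32), np.float32(-89.21111), np.float64(0.1496562840054672))
side long out top (array([9.9984503e-01, 1.7606050e-02, 5.6322241e+02, 2.6985022e+02],
      dtype=float32), np.floa
[... 172 characters left out ...]
7406), np.float64(0.07928541380382279))
side short in bot (array([ 1.8502209e-02, -9.9982882e-01,  6.6049023e+02,  2.1913655e+02],
      dtype=float32), np.float32(-88.939835), np.float64(0.038881912315532466))
side short out top (array([ 2.2481054e-02, -9.9974728e-01,  6.5168945e+02,  2.0262340e+02],
      dtype=float32), np.float32(-88.711815), np.float64(0.03654421019045204))
side right (array([9.9982089e-01, 1.8925276e-02, 5.4674762e+02, 8.8549950e+01],
      dtype=float32), np.float32(1.084403), np.float64(0.5395381170862675))
side bottom (array([ 1.8995767e-02, -9.9981958e-01,  4.3683234e+02,  1.8178886e+02],
      dtype=float32), np.float32(-88.91155), np.float64(0.10596288941977078))
```

```bash
cat > goto.py <<'E'
import sys,numpy as np
from scipy.spatial.transform import Rotation as Rn
from station import telemetry
def go(x,y,z,yaw=None):
    s=telemetry.get_state(); R=Rn.from_rotvec(s["orientation"]).as_matrix()
    cy=np.degrees(np.arctan2(R[1,1],R[0,1])); d=R.T@(np.array([x,y,z])-s["eef_pos"])
    print("t",round(s["time_s"],2),"pos",s["eef_pos"].round(4),"jawyaw",cy.round(2),"tilt",np.degrees(np.arccos(-R[2,2])).round(2),"w",round(s["gripper_width"],4),"F",s["contact_force"].round(1),"M",s["moment"].round(2),"q",s["joint_positions"].round(2))
    print("tool shift",d.round(4),"turn",None if yaw is None else round(-np.radians(yaw-cy),3))
if __name__=="__main__": go(*map(float,sys.argv[1:]))
E
echo ok
```

```text
ok
```

Emit:
jog_arm(motion="0 0 0 -0.15 0; 0 0 0 -0.15 0; 0 0 0 -0.15 0; 0 0 0 -0.15 0", grip_force=60)

```text
time_s: 0.6
eef_pos: [0.1809, 0.5698, 0.2474]
orientation: [0.486, -3.1, 0.008]
contact_force: [-0.4, -0.5, -0.1]
gripper_width: 0.0855
```

```bash
python3 goto.py .6130 -.2457 .2 106.8
```

```text
t 0.6 pos [0.1809 0.5698 0.2474] jawyaw 107.8 tilt 0.35 w 0.0855 F [-0.4 -0.5 -0.1] M [ 0.02  0.03 -0.02] q [ 1.15  0.36  1.51  0.    1.27 -0.73]
tool shift [-0.1623 -0.9083  0.0509] turn 0.017
```

Emit:
jog_arm(motion="-0.010 -0.056 0 0 0; -0.010 -0.056 0 0 0; -0.010 -0.056 0 0 0; -0.010 -0.056 0 0 0; -0.010 -0.056 0 0 0; -0.010 -0.056 0 0 0; -0.010 -0.056 0 0 0; -0.010 -0.056 0 0 0; -0.010 -0.056 0 0 0; -0.010 -0.056 0 0 0; -0.010 -0.056 0 0 0; -0.010 -0.056 0 0 0")

```text
time_s: 2.1
eef_pos: [0.5095, -0.0474, 0.2474]
orientation: [0.5, -3.098, 0.006]
contact_force: [1.0, 1.3, -0.1]
gripper_width: 0.0852
```

```bash
python3 goto.py .6130 -.2457 .2 106.8
```

```text
t 2.1 pos [ 0.5095 -0.0474  0.2474] jawyaw 108.33 tilt 0.29 w 0.0852 F [ 1.   1.3 -0.1] M [ 0.02  0.02 -0.01] q [-0.22  0.24  1.7  -0.01  1.21 -2.11]
tool shift [-0.0361 -0.2206  0.048 ] turn 0.027
```

Emit:
jog_arm(motion="-0.009 -0.055 0.01 0.01 0; -0.009 -0.055 0.01 0.01 0; -0.009 -0.055 0.01 0.007 0; -0.008 -0.050 0.015 0 0; 0 0 0 0 0; 0 0 0 0 0")

```text
time_s: 2.85
eef_pos: [0.61, -0.2528, 0.1988]
orientation: [0.448, -3.105, 0.003]
contact_force: [-0.5, -0.0, 0.6]
gripper_width: 0.0856
```

```bash
python3 goto.py .6130 -.2457 .0435 106.8;  python3 - <<'E'
from station import snapshot
import cv2,numpy as np
a=snapshot("side")[0];b=snapshot("top")[0]
a=cv2.resize(a[180:340,270:430],(400,400),interpolation=2);b=cv2.resize(b[120:280,350:510],(400,400),interpolation=2)
cv2.imwrite("pics/pre.png",np.hstack([a,b])[:,:,::-1])
E
```

```text
t 2.85 pos [ 0.61   -0.2528  0.1988] jawyaw 106.41 tilt 0.28 w 0.0856 F [-0.5 -0.   0.6] M [ 0.02  0.02 -0.02] q [-0.5   0.49  1.43 -0.    1.23 -2.35]
tool shift [-0.0056  0.0062  0.1553] turn -0.007
```

View pics/pre.png

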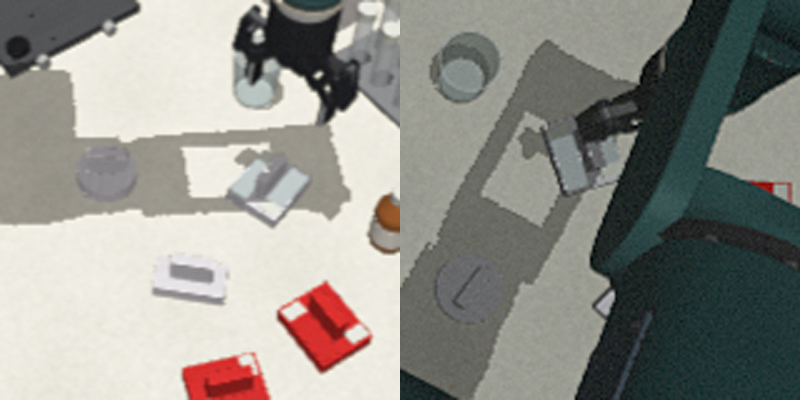

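The side and top crops show the open jaws straddling the wide carrier's rib from above, at about (376,256) in the full side view. Nothing else is near the fingers. I'll descend.

Emit:
jog_arm(motion="-0.003 0.003 0.04 0 0; -0.003 0.003 0.04 0 0; 0 0 0.04 0 0; 0 0 0.02 0 0; 0 0 0 0 0; 0 0 0 0 0")

```text
time_s: 3.7
eef_pos: [0.6152, -0.2382, 0.0624]
orientation: [-0.462, 3.105, -0.01]
contact_force: [1.7, 0.3, 0.5]
gripper_width: 0.0854
```

```bash
python3 goto.py .6130 -.2457 .0435 106.8
```

```text
t 3.7 pos [ 0.6152 -0.2382  0.0624] jawyaw 106.93 tilt 0.38 w 0.0854 F [1.7 0.3 0.5] M [ 0.   -0.02 -0.01] q [-0.47  0.64  1.55 -0.    0.95 -2.34]
tool shift [ 0.0043 -0.0064  0.0189] turn 0.002
```

Emit:
jog_arm(motion="0.004 -0.006 0.010 0 0; 0 0 0.007 0 0; 0 0 0 0 0; 0 0 0 0 0")

```text
time_s: 4.2
eef_pos: [0.6146, -0.2465, 0.0474]
orientation: [-0.462, 3.101, -0.014]
contact_force: [-1.0, -0.0, 0.2]
gripper_width: 0.0855
```

```bash
python3 goto.py .6130 -.2457 .0435 106.8
```

```text
t 4.2 pos [ 0.6146 -0.2465  0.0474] jawyaw 106.93 tilt 0.63 w 0.0855 F [-1.  -0.   0.2] M [-0.    0.   -0.02] q [-0.48  0.66  1.55 -0.    0.92 -2.35]
tool shift [0.0013 0.0013 0.0038] turn 0.002
```

Emit:
jog_arm(motion="0.001 0.001 0.003 0 60; 0 0 0 0 120; 0 0 0 0 180; 0 0 0 0 230; 0 0 0 0 255; 0 0 0 0 255; 0 0 0 0 255; 0 0 0 0 255", grip_force=60)

```text
time_s: 5.2
eef_pos: [0.6136, -0.2459, 0.0447]
orientation: [-0.462, 3.101, -0.015]
contact_force: [-0.7, 0.0, 0.5]
gripper_width: 0.013
```

```bash
python3 goto.py .6130 -.2457 .0435 106.8
```

```text
t 5.2 pos [ 0.6136 -0.2459  0.0447] jawyaw 106.93 tilt 0.65 w 0.013 F [-0.7  0.   0.5] M [ 0.04  0.04 -0.01] q [-0.48  0.66  1.56 -0.    0.91 -2.35]
tool shift [0.0005 0.0004 0.0012] turn 0.002
```

Emit:
jog_arm(motion="0 0 -0.005 0 255; 0 0 -0.02 0 255; 0 0 -0.03 0 255; 0 0 -0.03 0 255; 0 0 -0.03 0 255; 0 0 -0.02 0 255; 0 0 -0.01 0 255; 0 0 0 0.1 255; 0 0 0 0.1 255; 0 0 0 0.076 255; 0 0 0 0 255", grip_force=100)

```text
time_s: 6.58
eef_pos: [0.6095, -0.2429, 0.1996]
orientation: [-0.019, 3.137, -0.01]
contact_force: [-0.3, 0.4, -3.6]
gripper_width: 0.0127
```

```bash
python3 goto.py .589 .213 .2 91.1
```

```text
t 6.58 pos [ 0.6095 -0.2429  0.1996] jawyaw 90.68 tilt 0.46 w 0.0127 F [-0.3  0.4 -3.6] M [-0.05 -0.   -0.05] q [-0.48  0.48  1.44 -0.    1.21 -2.06]
tool shift [ 0.0151  0.4561 -0.0034] turn -0.007
```

Emit:
jog_arm(motion="0.002 0.03 0 0 255; 0.002 0.05 0 0 255; 0.002 0.05 0 0 255; 0.002 0.05 0 0 255; 0.002 0.05 0 0 255; 0.002 0.05 0 0 255; 0.002 0.05 0 0 255; 0.001 0.05 0 0 255; 0 0.04 0 0 255; 0 0.025 0 0 255; 0 0 0 0 255; 0 0 0 0 255")

```text
time_s: 8.07
eef_pos: [0.5837, 0.2143, 0.196]
orientation: [-0.05, 3.138, -0.012]
contact_force: [-0.8, -0.3, -3.6]
gripper_width: 0.012
```

```bash
python3 goto.py .589 .213 .08 91.1;  python3 - <<'E'
from station import snapshot
import cv2,numpy as np
a=snapshot("side")[0];b=snapshot("top")[0]
a=cv2.resize(a[90:250,220:380],(400,400),interpolation=2);b=cv2.resize(b[130:270,200:340],(400,400),interpolation=2)
cv2.imwrite("pics/over.png",np.hstack([a,b])[:,:,::-1])
E
```

```text
t 8.07 pos [0.5837 0.2143 0.196 ] jawyaw 91.84 tilt 0.47 w 0.012 F [-0.8 -0.3 -3.6] M [ 0.02 -0.09 -0.03] q [ 0.25  0.44  1.52 -0.01  1.18 -1.35]
tool shift [-0.0049 -0.0006  0.116 ] turn 0.013
```

View pics/over.png

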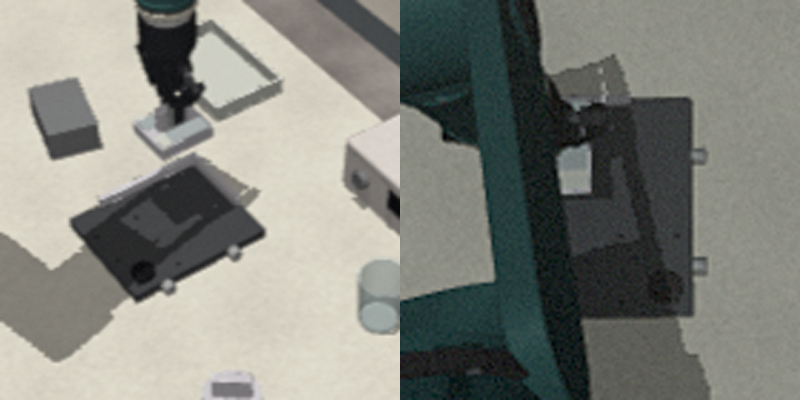

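Emit:
jog_arm(motion="-0.002 -0.001 0.02 0.010 255; -0.002 0 0.035 0.003 255; 0 0 0.03 0 255; 0 0 0.02 0 255; 0 0 0.01 0 255; 0 0 0 0 255; 0 0 0 0 255")

```text
time_s: 9.05
eef_pos: [0.5923, 0.2057, 0.0806]
orientation: [-0.017, 3.133, -0.012]
contact_force: [0.9, 0.1, -3.3]
gripper_width: 0.0121
```

```bash
python3 goto.py .589 .213 .066 91.1;  python3 - <<'E'
from station import snapshot
import cv2,numpy as np
a=snapshot("side")[0]
a=cv2.resize(a[120:220,230:340],(660,600),interpolation=2)
cv2.imwrite("pics/low.png",a[:,:,::-1])
E
```

```text
t 9.05 pos [0.5923 0.2057 0.0806] jawyaw 90.61 tilt 0.64 w 0.0121 F [ 0.9  0.1 -3.3] M [-0.04  0.   -0.  ] q [ 0.23  0.58  1.61 -0.01  0.94 -1.35]
tool shift [0.0034 0.0074 0.0145] turn -0.009
```

View pics/low.png

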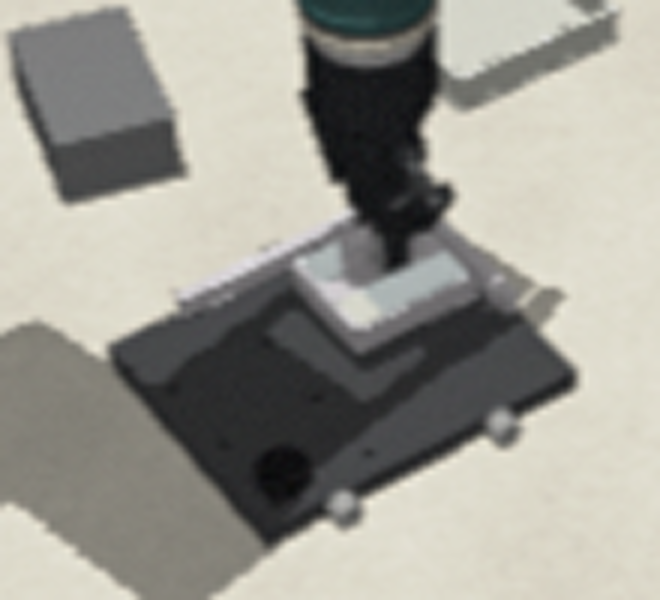

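The carrier hovers level over the plate, about 16 mm up and clear of both fences, with its long side along the long fence. I'll lower it.

Emit:
jog_arm(motion="0.001 0.002 0.008 -0.005 255; 0 0 0.005 -0.003 255; 0 0 0 0 255; 0 0 0 0 255")

```text
time_s: 9.6
eef_pos: [0.5923, 0.2083, 0.0684]
orientation: [-0.031, 3.13, -0.011]
contact_force: [0.5, 0.2, -4.0]
gripper_width: 0.0121
```

```bash
python3 goto.py .589 .213 .0627 91.1
```

```text
t 9.6 pos [0.5923 0.2083 0.0684] jawyaw 91.13 tilt 0.76 w 0.0121 F [ 0.5  0.2 -4. ] M [ 0.02  0.05 -0.01] q [ 0.23  0.59  1.62 -0.01  0.92 -1.35]
tool shift [0.0033 0.0048 0.0056] turn 0.001
```

Emit:
jog_arm(motion="0 0 0.003 0 255; 0 0 0.0015 0 255; 0 0 0 0 255; 0 0 0 0 255")

```text
time_s: 10.1
eef_pos: [0.5925, 0.2083, 0.0637]
orientation: [-0.031, 3.13, -0.011]
contact_force: [0.6, 0.3, -4.1]
gripper_width: 0.0125
```

Emit:
jog_arm(motion="0 0 0.001 0 255; 0 0 0 0 255; 0 0 0 0 255")

```text
time_s: 10.48
eef_pos: [0.5928, 0.2084, 0.063]
orientation: [-0.031, 3.129, -0.01]
contact_force: [0.3, 0.1, -3.3]
gripper_width: 0.0122
```

```bash
python3 goto.py .589 .213 .0627 91.1
```

```text
t 10.47 pos [0.5928 0.2084 0.063 ] jawyaw 91.13 tilt 0.79 w 0.0122 F [ 0.3  0.1 -3.3] M [0.03 0.1  0.04] q [ 0.23  0.6   1.62 -0.01  0.9  -1.35]
tool shift [0.0037 0.0047 0.0002] turn 0.001
```

Emit:
jog_arm(motion="0 0 0.0007 0 255; 0 0 0 0 255; 0 0 0 0 255")

```text
time_s: 10.85
eef_pos: [0.5931, 0.2084, 0.063]
orientation: [-0.031, 3.129, -0.01]
contact_force: [-0.4, -0.3, -1.6]
gripper_width: 0.0123
```

Emit:
jog_arm(motion="0 0 0.0007 0 255; 0 0 0 0 255; 0 0 0 0 255")

```text
time_s: 11.22
eef_pos: [0.5933, 0.2085, 0.0629]
orientation: [-0.031, 3.128, -0.01]
contact_force: [0.1, 0.1, 1.4]
gripper_width: 0.0125
```

Emit:
jog_arm(motion="0 0.004 0 0 255; 0 0.005 0 0 255; 0 0.005 0 0 255; 0 0.003 0 0 255; 0 0 0 0 255; 0 0 0 0 255")

```text
time_s: 11.98
eef_pos: [0.5938, 0.227, 0.0629]
orientation: [-0.032, 3.126, -0.01]
contact_force: [-0.1, -0.5, 0.4]
gripper_width: 0.0124
```

```bash
python3 goto.py .6085 .232 .0627 91.1
```

```text
t 11.97 pos [0.5938 0.227  0.0629] jawyaw 91.17 tilt 0.93 w 0.0124 F [-0.1 -0.5  0.4] M [-0.09  0.18  0.02] q [ 0.26  0.61  1.61 -0.01  0.91 -1.32]
tool shift [-0.0148  0.0047  0.0004] turn 0.001
```

Emit:
jog_arm(motion="0 0.003 0 0 255; 0 0.002 0 0 255; 0 0 0 0 255")

```text
time_s: 12.35
eef_pos: [0.5937, 0.2321, 0.063]
orientation: [-0.031, 3.126, -0.01]
contact_force: [-0.5, 0.2, 1.0]
gripper_width: 0.0125
```

Emit:
jog_arm(motion="0 0.0015 0 0 255; 0 0 0 0 255")

```text
time_s: 12.6
eef_pos: [0.5937, 0.2337, 0.063]
orientation: [-0.031, 3.126, -0.01]
contact_force: [-0.4, 0.5, -0.1]
gripper_width: 0.0124
```

```bash
python3 goto.py .6085 .232 .0627 91.1
```

```text
t 12.6 pos [0.5937 0.2337 0.063 ] jawyaw 91.14 tilt 0.93 w 0.0124 F [-0.4  0.5 -0.1] M [0.08 0.19 0.04] q [ 0.27  0.61  1.6  -0.01  0.91 -1.31]
tool shift [-0.0148 -0.002   0.0005] turn 0.001
```

Emit:
jog_arm(motion="0 0.001 0.0003 0 255; 0 0.001 0 0 255; 0 0 0 0 255")

```text
time_s: 12.98
eef_pos: [0.5938, 0.2349, 0.063]
orientation: [-0.031, 3.126, -0.012]
contact_force: [-0.6, -1.0, 1.0]
gripper_width: 0.0124
```

Emit:
jog_arm(motion="0 0.001 0.0003 0 255; 0 0 0 0 255")

```text
time_s: 13.22
eef_pos: [0.5938, 0.235, 0.063]
orientation: [-0.031, 3.126, -0.014]
contact_force: [0.1, -2.0, 1.3]
gripper_width: 0.0123
```

Emit:
jog_arm(motion="0 0.001 0 0 255; 0 0 0 0 255")

```text
time_s: 13.48
eef_pos: [0.5938, 0.235, 0.063]
orientation: [-0.031, 3.127, -0.016]
contact_force: [-0.6, -1.8, 2.5]
gripper_width: 0.0123
```

```bash
python3 goto.py .6085 .232 .0627 91.1
```

```text
t 13.47 pos [0.5938 0.235  0.063 ] jawyaw 91.15 tilt 1.03 w 0.0123 F [-0.6 -1.8  2.5] M [-0.12  0.29 -0.07] q [ 0.28  0.61  1.6  -0.02  0.92 -1.3 ]
tool shift [-0.0146 -0.0033  0.0006] turn 0.001
```

Emit:
jog_arm(motion="-0.003 -0.0005 0 0 255; -0.004 0 0 0 255; -0.004 0 0 0 255; 0 0 0 0 255")

```text
time_s: 13.98
eef_pos: [0.6041, 0.2353, 0.0628]
orientation: [-0.031, 3.129, -0.016]
contact_force: [0.1, -2.4, 3.2]
gripper_width: 0.0123
```

```bash
python3 goto.py .6085 .235 .0627 91.1
```

```text
t 13.97 pos [0.6041 0.2353 0.0628] jawyaw 91.15 tilt 0.89 w 0.0123 F [ 0.1 -2.4  3.2] M [-0.29  0.38 -0.07] q [ 0.27  0.62  1.58 -0.02  0.93 -1.31]
tool shift [-0.0044 -0.0003  0.0002] turn 0.001
```

Emit:
jog_arm(motion="-0.003 0 0 0 255; -0.001 0 0 0 255; 0 0 0 0 255")

```text
time_s: 14.35
eef_pos: [0.6081, 0.2353, 0.0628]
orientation: [-0.031, 3.13, -0.016]
contact_force: [-2.4, -3.2, 3.9]
gripper_width: 0.0123
```

Emit:
jog_arm(motion="-0.001 0 0 0 255; -0.001 0 0 0 255; 0 0 0 0 255")

```text
time_s: 14.72
eef_pos: [0.6082, 0.2353, 0.0628]
orientation: [-0.031, 3.134, -0.016]
contact_force: [-1.5, -2.1, 3.8]
gripper_width: 0.0123
```

```bash
python3 goto.py .6085 .235 .0627 91.1
```

```text
t 14.72 pos [0.6082 0.2353 0.0628] jawyaw 91.14 tilt 0.74 w 0.0123 F [-1.5 -2.1  3.8] M [-0.29  0.3  -0.04] q [ 0.27  0.63  1.56 -0.01  0.94 -1.31]
tool shift [-0.0003 -0.0003  0.0001] turn 0.001
```

Emit:
jog_arm(motion="-0.003 0.003 0 0 255")

```text
time_s: 14.85
eef_pos: [0.6083, 0.2356, 0.0628]
orientation: [-0.033, 3.14, -0.024]
contact_force: [-13.7, -18.8, 19.9]
gripper_width: 0.0126
```

Emit:
jog_arm(motion="-0.004 0.004 0 0 255")

```text
time_s: 14.98
eef_pos: [0.6084, 0.2358, 0.0631]
orientation: [0.034, -3.135, 0.035]
contact_force: [-14.2, -19.8, 21.2]
gripper_width: 0.0121
```

```bash
python3 goto.py .6085 .235 .0627 91.1
```

```text
t 14.97 pos [0.6084 0.2358 0.0631] jawyaw 91.26 tilt 1.32 w 0.0121 F [-14.2 -19.8  21.2] M [-2.55  1.77 -0.21] q [ 0.27  0.64  1.55 -0.02  0.97 -1.3 ]
tool shift [-0.0001 -0.0008  0.0004] turn 0.003
```

Both fences bear, but 14–20 N is more than needed and is rolling the tool slightly. I'll ease off, settle the carrier flat and push again more gently.

Emit:
jog_arm(motion="0 -0.001 0.001 0 255; 0 0 0.001 0 255; 0 0 0 0 255")

```text
time_s: 15.35
eef_pos: [0.6085, 0.2354, 0.0634]
orientation: [0.032, -3.137, 0.032]
contact_force: [-2.6, -0.6, 0.3]
gripper_width: 0.0123
```

```bash
python3 goto.py .6085 .235 .0627 91.1
```

```text
t 15.35 pos [0.6085 0.2354 0.0634] jawyaw 91.17 tilt 1.19 w 0.0123 F [-2.6 -0.6  0.3] M [-0.12  0.18 -0.08] q [ 0.27  0.64  1.55 -0.02  0.97 -1.31]
tool shift [-0.     -0.0004  0.0007] turn 0.001
```

Emit:
jog_arm(motion="0.0015 -0.0025 0 0 255; 0 0 0.002 0 255; 0 0 0.002 0 255; 0 0 0.002 0 255")

```text
time_s: 15.85
eef_pos: [0.6083, 0.2335, 0.0628]
orientation: [0.032, -3.141, 0.029]
contact_force: [-7.8, -3.3, 18.8]
gripper_width: 0.0127
```

```bash
python3 goto.py .6085 .235 .0627 91.1
```

```text
t 15.85 pos [0.6083 0.2335 0.0628] jawyaw 91.15 tilt 1.05 w 0.0127 F [-7.8 -3.3 18.8] M [ 0.03  0.9  -0.13] q [ 0.27  0.63  1.55 -0.02  0.96 -1.31]
tool shift [-0.0002  0.0015  0.0001] turn 0.001
```

```bash
python3 - <<'E'
from scipy.spatial.transform import Rotation as R
import numpy as np
from station import telemetry
for v in ([-.462,3.101,-.015],[-.031,3.126,-.01],[-.031,3.134,-.016],[.034,-3.135,.035],telemetry.get_state()["orientation"]):
    m=R.from_rotvec(v).as_matrix(); print(np.degrees(m[2,:2]).round(2))
E
```

```text
[-0.28 -0.6 ]
[-0.88 -0.38]
[-0.42 -0.59]
[ 0.37 -1.28]
[ 0.05 -1.05]
```

Relative to the grasp, the roll is only 0.45° off, which is well inside 2°. Now the gentle final push into the corner.

Emit:
jog_arm(motion="-0.0003 0.0015 0 0 255; 0 0 0 0 255")

```text
time_s: 16.1
eef_pos: [0.6083, 0.235, 0.0632]
orientation: [0.031, -3.141, 0.028]
contact_force: [-1.8, 0.3, 0.2]
gripper_width: 0.0121
```

```bash
python3 goto.py .6085 .235 .0627 91.1
```

```text
t 16.1 pos [0.6083 0.235  0.0632] jawyaw 91.14 tilt 1.04 w 0.0121 F [-1.8  0.3  0.2] M [ 0.2   0.15 -0.1 ] q [ 0.27  0.63  1.55 -0.02  0.96 -1.31]
tool shift [-0.0002  0.      0.0005] turn 0.001
```

Emit:
jog_arm(motion="-0.0012 0.0012 0.0003 0 255")

```text
time_s: 16.23
eef_pos: [0.6084, 0.2355, 0.0631]
orientation: [0.031, -3.138, 0.031]
contact_force: [-8.5, -6.0, 14.6]
gripper_width: 0.0126
```

```bash
python3 goto.py .6085 .235 .0627 91.1
```

```text
t 16.23 pos [0.6084 0.2355 0.0631] jawyaw 91.15 tilt 1.13 w 0.0126 F [-8.5 -6.  14.6] M [-0.54  1.05 -0.12] q [ 0.27  0.64  1.55 -0.02  0.96 -1.3 ]
tool shift [-0.0001 -0.0005  0.0004] turn 0.001
```

Emit:
jog_arm(motion="-0.0018 0.0022 -0.0006 0 255")

```text
time_s: 16.35
eef_pos: [0.6085, 0.2358, 0.0634]
orientation: [0.032, -3.135, 0.036]
contact_force: [-6.1, -10.5, 6.2]
gripper_width: 0.013
```

```bash
python3 goto.py .6085 .235 .0627 91.1;  python3 - <<'E'
from station import snapshot,telemetry
import cv2,numpy as np
a=snapshot("side")[0];b=snapshot("top")[0]
a=cv2.resize(a[130:210,240:330],(450,400),interpolation=2);b=cv2.resize(b[150:220,220:290],(350,400),interpolation=2)
cv2.imwrite("pics/fin.png",np.hstack([a,b])[:,:,::-1])
for i in range(12): snapshot("side")
s=telemetry.get_state();print(s["time_s"],s["contact_force"],s["moment"],s["eef_pos"],s["orientation"])
E
```

```text
t 16.35 pos [0.6085 0.2358 0.0634] jawyaw 91.19 tilt 1.38 w 0.013 F [ -6.1 -10.5   6.2] M [-1.57  0.62 -0.12] q [ 0.28  0.64  1.55 -0.02  0.97 -1.3 ]
tool shift [ 0.     -0.0008  0.0007] turn 0.002
17.05 [-6.23148124 -7.86461916  8.85971568] [-1.15216244  0.73184565 -0.07853211] [0.60849761 0.23577242 0.06340697] [ 0.03211225 -3.13467882  0.03575327]
```

View pics/fin.png

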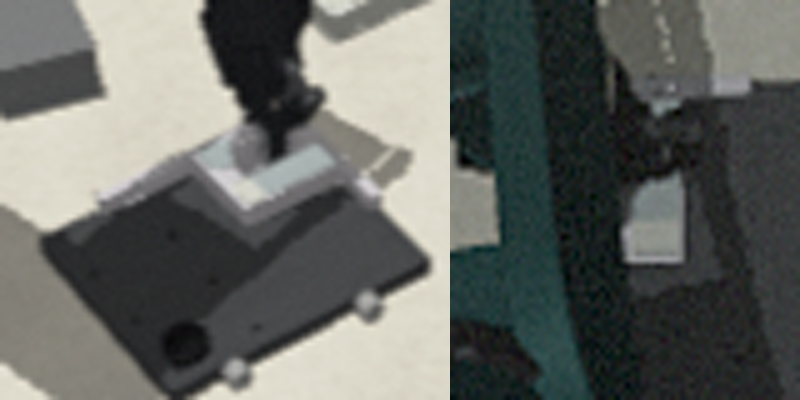

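The carrier sits flush in the corner: both views show no gap at either fence, and the forces hold steady over 0.7 s. The net push on the short fence could be thin after friction, so I'll make one last push with more x and less weight down.

Emit:
jog_arm(motion="-0.0028 0.0018 -0.001 0 255")

```text
time_s: 17.18
eef_pos: [0.6087, 0.2358, 0.0637]
orientation: [0.032, -3.129, 0.04]
contact_force: [-9.3, -6.2, 6.3]
gripper_width: 0.0123
```

```bash
python3 - <<'E'
from station import snapshot,telemetry
import numpy as np
from scipy.spatial.transform import Rotation as R
def p():
    s=telemetry.get_state();print(round(s["time_s"],2),s["contact_force"].round(1),s["moment"].round(2),s["eef_pos"].round(4),np.degrees(R.from_rotvec(s["orientation"]).as_matrix()[2,:2]).round(2),s["gripper_width"])
p()
for k in range(3):
    for i in range(5): snapshot("side")
    p()
E
```

```text
17.18 [-9.3 -6.2  6.3] [-0.6   1.11 -0.12] [0.6087 0.2358 0.0637] [ 0.71 -1.47] 0.012260842974244207
17.43 [-7.1 -6.7  6.9] [-0.84  0.99 -0.14] [0.6087 0.2359 0.0637] [ 0.71 -1.48] 0.012140860902564833
17.68 [-7.6 -7.7  8.2] [-0.86  0.99 -0.14] [0.6087 0.2358 0.0637] [ 0.71 -1.47] 0.012318647384606368
17.93 [-7.8 -6.6  7.3] [-0.88  1.   -0.16] [0.6087 0.2358 0.0637] [ 0.71 -1.48] 0.01232919451629737
```

Both pushes hold, but the tool has leaned about 1° each way since the grasp. There's time, so I'll level it by pressing down on the plate and then push once more.

Emit:
jog_arm(motion="0.002 -0.002 0 0 255; 0 0 0.003 0 255; 0 0 0.003 0 255; 0 0 0.003 0 255; 0 0 0.003 0 255; 0 0 0.003 0 255; 0 0 0.003 0 255")

```text
time_s: 18.8
eef_pos: [0.6084, 0.234, 0.0629]
orientation: [0.031, -3.137, 0.036]
contact_force: [-10.3, -4.1, 26.8]
gripper_width: 0.0124
```

```bash
cat > p.py <<'E'
from station import snapshot,telemetry
import numpy as np
from scipy.spatial.transform import Rotation as R
def p():
    s=telemetry.get_state();print(round(s["time_s"],2),s["contact_force"].round(1),s["moment"].round(2),s["eef_pos"].round(4),np.degrees(R.from_rotvec(s["orientation"]).as_matrix()[2,:2]).round(2),s["gripper_width"].round(4))
p()
E
python3 p.py
```

```text
Traceback (most recent call last):
  File "p.py", line 6, in <module>
    p()
    ~^^
  File "p.py", line 5, in p
    s=telemetry.get_state();print(round(s["time_s"],2),s["contact_force"].round(1),s["moment"].round(2),s["eef_pos"].round(4),np.degrees(R.from_rotvec(s["orientation"]).as_matrix()[2,:2]).round(2),s["gripper_width"].round(4))
                                                                                                                                                                                                     ^^^^^^^^^^^^^^^^^^^^^^^^
AttributeError: 'float' object has no attribute 'round'
```

Emit:
jog_arm(motion="-0.0005 0.001 0 0 255; 0 0.0005 0 0 255")

```text
time_s: 19.05
eef_pos: [0.6085, 0.2353, 0.0635]
orientation: [0.031, -3.137, 0.037]
contact_force: [-1.9, -1.0, 0.0]
gripper_width: 0.0124
```

```bash
sed -i 's/,s\["gripper_width"\].round(4)//' p.py; python3 p.py
```

```text
19.05 [-1.9 -1.   0. ] [-0.1   0.1  -0.04] [0.6085 0.2353 0.0635] [ 0.28 -1.34]
```

Emit:
jog_arm(motion="-0.0020 0.0020 -0.0003 0 255")

```text
time_s: 19.18
eef_pos: [0.6085, 0.2359, 0.0635]
orientation: [0.032, -3.132, 0.041]
contact_force: [-9.5, -9.1, 12.3]
gripper_width: 0.0123
```

```bash
python3 p.py
```

```text
19.18 [-9.5 -9.1 12.3] [-1.33  1.17 -0.08] [0.6085 0.2359 0.0635] [ 0.53 -1.51]
```

```bash
python3 - <<'E'
from h import *
from station import snapshot,get_calibration
import p
c=get_calibration("side"); d=np.median([snapshot("side")[1] for _ in range(9)],0)
P=cloud(d,c["K"],c["rvec"],c["tvec"]).reshape(-1,3)
def plane(q):
    for _ in range(4):
        A=np.c_[q[:,:2]-q[:,:2].mean(0),np.ones(len(q))]; s=np.linalg.lstsq(A,q[:,2],rcond=None)[0]; r=q[:,2]-A@s; q=q[abs(r)<max(2*r.std(),.0005)]
    return len(q),np.degrees(s[:2]).round(2),s[2].round(4),r.std().round(5)
k=(P[:,0]>.572)&(P[:,0]<.645)&(P[:,1]>.203)&(P[:,1]<.224)&(abs(P[:,2]-.038)<.008); print("carrier",plane(P[k]))
k=(P[:,0]>.46)&(P[:,0]<.64)&(P[:,1]>.10)&(P[:,1]<.19)&(abs(P[:,2]-.018)<.006); print("plate",plane(P[k]))
p.p()
E
```

```text
19.18 [-9.5 -9.1 12.3] [-1.33  1.17 -0.08] [0.6085 0.2359 0.0635] [ 0.53 -1.51]
carrier (71, array([ 0.09, -1.75]), np.float64(0.0399), np.float64(0.00077))
plate (778, array([0.06, 0.19]), np.float64(0.0181), np.float64(0.00084))
19.62 [-7.5 -6.2 10.1] [-0.83  0.87 -0.1 ] [0.6085 0.2358 0.0635] [ 0.52 -1.5 ]
```

```bash
cat > tilt.py <<'E'
from h import *
from station import snapshot,get_calibration
import p
c=get_calibration("side"); S=[snapshot("side") for _ in range(6)]; d=np.median([s[1] for s in S],0)
cv2.imwrite("pics/last.png",cv2.resize(S[-1][0][130:210,240:330],(720,640))[:600,:,::-1])
P=cloud(d,c["K"],c["rvec"],c["tvec"]).reshape(-1,3)
k=(P[:,0]>.569)&(P[:,0]<.648)&(P[:,1]>.202)&(P[:,1]<.268)&(abs(P[:,2]-.0385)<.005)
k&=~((P[:,0]>.578)&(P[:,1]>.222)&(P[:,1]<.25)); q=P[k]
import numpy as np
for _ in range(4):
    A=np.c_[q[:,:2]-q[:,:2].mean(0),np.ones(len(q))]; s,_r,_k,_v=np.linalg.lstsq(A,q[:,2],rcond=None); r=q[:,2]-A@s; q=q[abs(r)<2.5*r.std()]
C=np.degrees(np.sqrt(np.diag(np.linalg.inv(A.T@A)))*r.std())[:2]
print("n",len(q),"slope",np.degrees(s[:2]).round(2),"+-",C.round(2),"z",s[2].round(4),"yspan",np.percentile(q[:,1],[2,50,98]).round(3))
p.p()
E
python3 tilt.py
```

```text
19.62 [-7.5 -6.2 10.1] [-0.83  0.87 -0.1 ] [0.6085 0.2358 0.0635] [ 0.52 -1.5 ]
n 117 slope [-0.53 -0.9 ] +- [0.29 0.34] z 0.04 yspan [0.202 0.216 0.265]
19.93 [-7.2 -6.9  8.8] [-0.83  0.83 -0.11] [0.6086 0.2358 0.0635] [ 0.52 -1.49]
```

Depth shows the carrier tilted about 1°, which passes but isn't generous. I'll undo the roll by dragging away from the long fence under load, then come back unloaded.

Emit:
jog_arm(motion="0.001 -0.002 0.003 0 255; 0.0005 -0.003 0.004 0 255; 0.0005 -0.003 0.004 0 255; 0 -0.003 0.004 0 255; 0 -0.003 0.004 0 255; 0 -0.003 0.004 0 255; 0 -0.003 0.004 0 255")

```text
time_s: 20.8
eef_pos: [0.6083, 0.2347, 0.0626]
orientation: [-0.027, 3.139, 0.006]
contact_force: [-13.0, 7.3, 34.9]
gripper_width: 0.0123
```

```bash
python3 p.py
```

```text
20.8 [-13.    7.3  34.9] [0.41 2.   0.2 ] [0.6083 0.2347 0.0626] [-0.17  0.23]
```

Emit:
jog_arm(motion="0 0.001 -0.0003 0 255; -0.001 0.0015 -0.0005 0 255")

```text
time_s: 21.05
eef_pos: [0.6083, 0.2352, 0.0629]
orientation: [-0.031, 3.14, -0.001]
contact_force: [-2.0, -7.2, -1.9]
gripper_width: 0.0126
```

```bash
python3 p.py
```

```text
21.05 [-2.  -7.2 -1.9] [-1.39  0.37 -0.07] [0.6083 0.2352 0.0629] [-0.08 -0.05]
```

Emit:
jog_arm(motion="-0.0020 0.0022 -0.0005 0 255")

```text
time_s: 21.18
eef_pos: [0.6083, 0.2353, 0.0627]
orientation: [0.032, -3.138, 0.008]
contact_force: [-9.1, -10.1, 14.1]
gripper_width: 0.0124
```

```bash
python3 tilt.py
```

```text
21.18 [ -9.1 -10.1  14.1] [-1.62  1.12 -0.07] [0.6083 0.2353 0.0627] [ 0.19 -0.28]
n 125 slope [-0.21 -0.04] +- [0.29 0.33] z 0.0388 yspan [0.203 0.217 0.266]
21.48 [-7.4 -7.7  8.9] [-1.38  0.82 -0.03] [0.6084 0.2353 0.0628] [ 0.18 -0.26]
```

View pics/last.png

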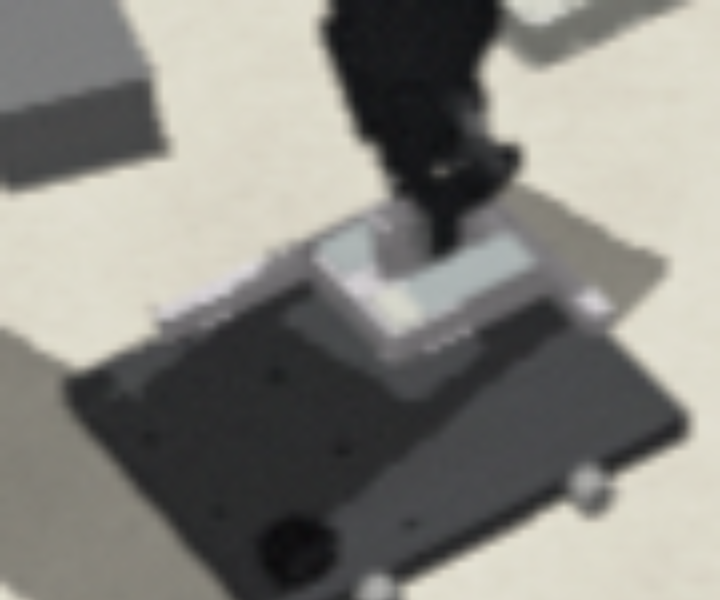

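```bash
python3 - <<'E'
import p
from station import snapshot
for i in range(6): snapshot("top")
p.p()
from station import order
print(order.close_job())
E
```

```text
21.48 [-7.4 -7.7  8.9] [-1.38  0.82 -0.03] [0.6084 0.2353 0.0628] [ 0.18 -0.26]
21.77 [-7.7 -8.   9. ] [-1.35  0.77 -0.05] [0.6084 0.2353 0.0628] [ 0.18 -0.26]
the job is handed in; nothing more can be done
None
```

I gripped the wide two-slide carrier by its rib and set it flat on the stage plate. I then pressed it into the corner and handed the job in at about 21.8 s, still gripping and pushing.

**Last checks:**
- **Push:** it was steady over the last 0.3 s, at about 8 N towards each fence. This is the force at the wrist; the contact force at each fence was not measured directly, and friction on the plate takes some of it.
- **Flatness:** depth readings put the carrier within about 0.3° of level, with the same uncertainty. The gripper height agrees with it sitting flat.
- **Alignment:** the jaws were last read at 91.2°. The stage yaw from the images is about 1.1°, so the carrier should be within roughly half a degree of the long fence.
- **Position:** the last side picture, around (285,165), shows no visible gap at either fence.

**What disagreed or needed mending:**
- The first hard push, about 20 N, rolled the tool. After the gentler pushes that followed, the carrier was still tilted about 1°, so I levelled it under load and pushed again.
- The carrier met the long fence about 2 mm beyond where the images put it, which is within the calibration error.
- The separate edge fits for the stage yaw ranged from 0.5° to 1.35°.

I did not go near the other carriers, the cap, the beaker, the bottle or the box. I did not measure them again at the end.

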